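# Sweep the setter's pitch into its keep and latch the door

### The job

Filing is about to start, so put the loose lumps of setter's pitch away: take the bench rake from its rest and sweep every lump lying on the bench through the open mouth into the pitch keep, touching the sticky lumps only with the rake, never with the fingers. Then lay the rake back in its rest, swing the keep's door shut, hook the latch's wire loop over the keeper on the door and press the lever down flat, over centre, so that the door is drawn tight. Leave the talc can where it stands.

Things in the scene. Friction and masses are not known exactly. Their poses are not given: they have to be found in the camera images.
- keep_floor (a point): Centre of the floor (2 mm thick) of the pitch keep, a fixed green steel box 161 deep x 160 wide x 60 high (mm) with two clear panes in its roof and one open side, the mouth. Its axes: +x from the mouth straight into the box, y across, z up. Inner faces in them: mouth plane x = -76, back wall x = +80, side walls y = -75 and +75. A lump is inside once its centre is past x = -53.
- keep_mouth (a point): Middle of the mouth's lower edge, on the bench (x = -76; axes as the keep). The opening is 150 mm wide; roof underside 56 mm, roof top 60 mm above the bench. A bevelled sill, 0 to 2 mm high, runs 13 mm out. On the +y side a fixed green guide wing, 38 mm high, splays out from x = -76, y = +88 to x = -106, y = +113 (keep's axes); the open door bounds the other side.
- door_hinge (a point): A point 35 mm above the bench on the upright hinge axis of the keep's door, at x = -84, y = -85 in the keep's axes. The door is a green plate 8 mm thick reaching 171 mm from the hinge, from 5 to 60 mm above the bench (keeper on it to 86 mm); shut, it stands across the mouth, pointing along +y. Axes as the keep.
- door_edge (a point): A point in the middle of the door's thickness, 35 mm above the bench, 150 mm from the hinge, near the door's free end. Moves with the door.
- door (a joint): Angle of the door: 0 shut across the mouth, growing as it swings outward; 1.57 stands straight out from the mouth; stop at 2.1. It has light friction (about 0.06 N m) and stays where it is left. Latched, it is drawn a little below 0 into its gasket.
- keeper (a point): Steel keeper on the door's top edge, 105 mm from the hinge; the point is where the bar's centre lies when seated. Axes fixed to the door (shut: as the keep). A web 20 mm wide stands 3 mm behind it (+x); the hook lip overhangs to x = -2, from 6 to 10 mm above the point; the top of a ledge 3 mm below the point runs out to x = -20 and carries the bar.
- lever_pivot (a point): Pivot of the latch lever on the keep's roof, 78 mm above the bench (18 mm above the roof), at x = 0, y = +20 in the keep's axes (this point has the same axes). The lever swings in their x-z plane.
- lever (a joint): Angle of the steel latch lever (22 mm wide, 4 mm thick, 69 mm long): 0 lies flat over the roof pointing +x, away from the mouth (latched); 1.57 upright; stop at 1.92, leaning to the mouth. The loop's pin is 16 mm from the pivot, 0.262 rad below the lever's line. Pressing the lever down draws the hooked loop to +x; past about 0.25 it is over centre and holds. A few N at the tip suffice.
- lever_tip (a point): Point on the lever's upper face (the face turned up when latched, turned to the mouth when upright), 52 mm from the pivot along the lever and 6 mm off the pivot's line. x of this point points along the lever to its end.
- loop (a joint): Angle of the wire loop relative to the lever. The loop's lift above horizontal is (loop - lever): positive = bar raised. With the lever up and the bar lying on the keeper's ledge the lift is about -0.18. It turns freely: at the start it stands about upright, thrown back on its stop (3.5); swung past upright towards the mouth it falls by its own weight.
- loop_grip (a point): Point on the middle line of the loop, 80 mm from its pin, 23 mm short of its front bar: a place to grip across the two side wires. The loop is bent of 6 mm steel wire, 103 mm from pin to bar centre, 46 mm wide outside, 34 mm inside. x of this point points from the bar to the pin.
- loop_bar (a point): Centre of the front bar of the loop (6 mm wire), the part that hooks on the keeper.
- rake_grip (a point): Grip point of the bench rake, on the axis of its round wooden shaft (18 mm thick), near its centre of mass (about 30 mm behind it); x points to the head. The shaft runs from x = -100 to +108. The aluminium head: 80 mm wide (y), front face at x = +114, from 8 mm above to 30 mm below the axis; at its ends cheeks reach forward to x = +134. Mass 0.14 to 0.21 kg.
- rest_mid (a point): Where the rake's grip point lies when the rake is in its rest: 38 mm above the bench; x points to where the head hangs at the start. The rest is a fixed wooden base 136 x 62 x 10 mm with two V-shaped yokes at x = -52 and +52 (12 mm thick, tops 55 mm above the bench, 70 mm wide); the shaft drops into them from above, the head hangs clear beyond the base.
- lump0_mid (a point): Centre, half-way up, of a dark grey stone-like lump of setter's pitch, about 55 x 42 x 15 mm, lying flat on the bench; may be absent.
- lump1_mid (a point): Centre, half-way up, of a dark grey stone-like lump of setter's pitch, about 44 x 34 x 13 mm, lying flat on the bench; may be absent.
- lump2_mid (a point): Centre, half-way up, of a dark grey stone-like lump of setter's pitch, about 47 x 42 x 14 mm, lying flat on the bench; may be absent.
- lump3_mid (a point): Centre, half-way up, of a dark grey stone-like lump of setter's pitch, about 38 x 47 x 13 mm, lying flat on the bench; may be absent.
- lump4_mid (a point): Centre, half-way up, of a dark grey stone-like lump of setter's pitch, about 55 x 42 x 15 mm, lying flat on the bench; may be absent.
- can: Orange, white and red talc can, 62 mm across, 114 mm tall, origin under its centre; a bystander.
- microscope (a point): Foot of the fixed microscope's upright column (about 35 mm thick) on the bench, behind the work; its body overhangs the bench towards the robot by some 35 mm, from 120 mm above the bench upward. Not part of the job: keep the gripper round its near side.
There are look-alikes about, which are no part of the job. What is shaped like the part that bears lump1_mid but red is not meant.

How it is judged:
By the outcome, as a careful person would: the job done as asked, in the order asked, and still so for the second after the job is handed in, with the robot touching nothing.
Of lump0, lump1, lump2, lump3, lump4 only 3 to 5 are there at a start; the rules pass over those that are not, and their reading is None.
At some moment in a run one of lump0, lump1, lump2, lump3, lump4 may be knocked a few centimetres aside while the robot is not near it.
Once in a run the grip may slacken for a moment while it holds something.
It also fails if it takes over 208 s, if anything falls off the work surface, if the arm or the gripper's body presses on something with over 40 N, if the wrist force passes 120 N, or if a joint passes its speed limit or range.

### The arm

A 7-joint arm with a two-finger parallel gripper is mounted at the origin on a cart in front of the work surface, level with it; the furniture and walls round the work are solid. World frame = base frame: x ahead of the robot, y to its left, z up, the work surface at z = 0. Lengths are in m, angles in degrees, forces in N, time in s.
With the tool pointing down it reaches from about 0.425 to 0.925 m from the base axis. Payload 6.8 kg.
Tool frame: the origin (TCP) lies at the very end of the fingers, on their centre line; the grasp point (between the pads) lies 19 mm behind it; z points along the fingers, y is the line along which they close (so a half turn about z gives the same grasp; the last joint's range is limited). The gripper opens to 88 mm and grips with 3 to 60 N. Pads are 20 mm wide; open, the fingers measure 115 mm over their backs; the gripper's body (75 mm by 178 mm) begins 61 mm behind the grasp point.
Start: joints at [59.582, 27.33, 1.283, 89.118, -0.659, 63.558, -4.761], TCP at [0.277, -0.616, 0.223] pointing down, gripper open.
Joint ranges: [-169.35, 169.35], [-19.33, 120.38], [-80.79, 83.38], [13.8, 139.57], [-78.32, 258.32], [9.67, 109.79], [-169.56, 169.56]. Speed limits (degrees/s): [136.94, 136.94, 180, 180, 180, 180, 180].

### API

Orientations are given as [roll, pitch, yaw] about the fixed x, y, z axes, in that order (R = Rz(yaw) Ry(pitch) Rx(roll)).
In Python, from station import manip gives the robot as it stands.
- The arm moves only by the tool move_arm, never from a script. Its argument "targets" is a list of rows, each a list of 3 entries, a list of its own where there are three numbers: the finger opening in mm, from 0 to 87.8, then the shift along the tool's x, y, z each as a share of 4 cm, from -1 to 1, then the turn, a rotation vector about the tool's x, y, z each as a share of 0.1 rad, from -1 to 1. A call has 1 to 12 rows; each row shifts and turns the commanded pose from where the row before left it, along the tool's axes as they then stand; what a row does not reach is not made up. A row lasts 1/8 s, in which the tool goes at most 62.5 mm and 10.7 degrees, less where a joint would pass 70% of its speed; a pose out of reach is approached as far as the arm can. A call with a number of a shift or a turn outside -1 to 1 is refused whole. A call with a gripper value outside its range is refused whole. The fingers move at their own pace and stop on an object; "force" is the grip in N (left out, the last holds). Time passes only in rows, so rows that do not move let the fingers close. It gives the time, the measured TCP pose, the force, the opening and the grip force at its end, in the units of the state.
- manip.read_state(): the state, without advancing time (a new reading comes with each control period).
- manip.capture(name): name is "side" or "top"; returns the picture (384x512x3 uint8, red, green, blue); there is no depth.
- manip.camera_params(name): a dict with "fx", "fy", "cx", "cy" (pixels), "k1" (the pictures are not rectified: a ray, as slopes to the right and down, at radius r is drawn at 1 + k1 r^2 times it, then the intrinsics apply), "pose" (4x4, takes a point from camera to world coordinates). Camera axes: x right, y down, z forward; pixel columns grow to the right and rows downward; lengths in m; the calibration is good to about 2 mm. A picture is of the moment at which its call begins. camera_params takes no time and is no camera call.
- manip.hand_in(): hands the job in; it is judged then, once.
The state is a dict: "t": time; "q": joint angles; "dq": joint speeds; "tau": joint torques, N m; "tcp_pos": TCP position; "tcp_rot": TCP orientation; "force": force on the tool from outside, world axes, zero at the start; "torque": the same for the moment, N m; "gripper_width": finger opening in m; "grip_force": force on a finger pad.
Only numpy, scipy, OpenCV 4.12 (cv2) and the standard library are available. Lean on these libraries where they do the work, as an engineer would, in place of code of your own. Each camera call takes 0.05 s, during which the arm holds its last target. There are 200 camera calls.

## Working session

There is one attempt and no reset: what is moved stays moved. The work goes in short steps, Python scripts to look and compute and a tool call to move; the robot and the scene stay as the last step left them, time stands still between calls to the robot, and variables do not carry over. Pictures are saved under pics/ and viewed, at most 14 in all, crops included, and the job is handed in when it is done.

Besides the shell and the picture viewer there is one more tool, called after ">>>" as name(argument=value, ...), one argument or row to a line, values as JSON. move_arm: Moves the arm, as the interface text tells. Its arguments: {"type":"object","properties":{"targets":{"type":"array","items":{"type":"array"}},"force":{"type":"number"}},"required":["targets"]}

```bash
mkdir -p pics; ls
cat > h.py <<'E'
import numpy as np, cv2
from station import manip
from scipy.spatial.transform import Rotation as R
def cap(n,f,crop=None,s=1):
    im=manip.capture(n)[:,:,::-1]
    cv2.imwrite(f'pics/{f}_full.png',im)
    if crop: x0,y0,x1,y1=crop; im=im[y0:y1,x0:x1]
    cv2.imwrite(f'pics/{f}.png',cv2.resize(im,None,fx=s,fy=s,interpolation=cv2.INTER_CUBIC))
def ray(n,u,v):
    c=manip.camera_params(n); P=np.array(c['pose'])
    d=np.array([(u-c['cx'])/c['fx'],(v-c['cy'])/c['fy']]); k=c['k1']; x=d.copy()
    for _ in range(20): x=d/(1+k*(x@x))
    return P[:3,3],P[:3,:3]@np.array([x[0],x[1],1.])
def atz(n,u,v,z):
    o,d=ray(n,u,v); return o+d*(z-o[2])/d[2]
def tri(a,b):
    o1,d1=ray(*a);o2,d2=ray(*b);d1=d1/np.linalg.norm(d1);d2=d2/np.linalg.norm(d2)
    s=np.linalg.lstsq(np.c_[d1,-d2],o2-o1,rcond=None)[0]
    p,q=o1+d1*s[0],o2+d2*s[1]; return (p+q)/2,np.linalg.norm(p-q)
def proj(n,p):
    c=manip.camera_params(n);P=np.array(c['pose']);x=P[:3,:3].T@(np.array(p)-P[:3,3]);x=x[:2]/x[2]
    x=x*(1+c['k1']*(x@x)); return np.array([c['fx']*x[0]+c['cx'],c['fy']*x[1]+c['cy']])
E
python3 - <<'E'
from h import *
np.set_printoptions(precision=4,suppress=True)
s=manip.read_state(); print(s)
for n in('side','top'): print(n,manip.camera_params(n)); cap(n,n+'0',None,1.5)
E
```

```text
pics
{'t': 0.0, 'q': array([59.584 , 27.3743,  1.2819, 89.1765, -0.6585, 63.5567, -4.7626]), 'dq': array([ 0.1491, -0.0304, -0.0543,  0.0371,  0.0335, -0.071 , -0.0425]), 'tau': array([  0.0006, -58.2854,   1.5348, -27.261 ,  -0.0543,   0.017 ,
         0.0001]), 'tcp_pos': array([ 0.2767, -0.6151,  0.2217]), 'tcp_rot': array([-179.9002,    0.0086,   24.2208]), 'force': array([ 0.7781, -0.5366, -0.0149]), 'torque': array([ 0.0314, -0.0474, -0.0162]), 'grip_force': 0.0, 'gripper_width': 0.08790979572814109}
side {'fx': 423.1724823899356, 'fy': 423.1724823899356, 'cx': 259.58254598420297, 'cy': 197.31950484520033, 'k1': 0.05465770135966126, 'pose': array([[-0.9606, -0.1017,  0.2586,  0.2392],
       [-0.2768,  0.4346, -0.857 ,  1.1743],
       [-0.0253, -0.8949, -0.4456,  0.6137],
       [ 0.    ,  0.    ,  0.    ,  1.    ]])}
top {'fx': 450.7547966555125, 'fy': 450.7547966555125, 'cx': 261.3153727918236, 'cy': 188.53177137663278, 'k1': -0.11396946158022257, 'pose': array([[-0.0009, -0.9888,  0.1493,  0.3781],
       [-0.9999, -0.0006, -0.0103,  0.1603],
       [ 0.0103, -0.1493, -0.9887,  1.1444],
       [ 0.    ,  0.    ,  0.    ,  1.    ]])}
```

View pics/top0.png

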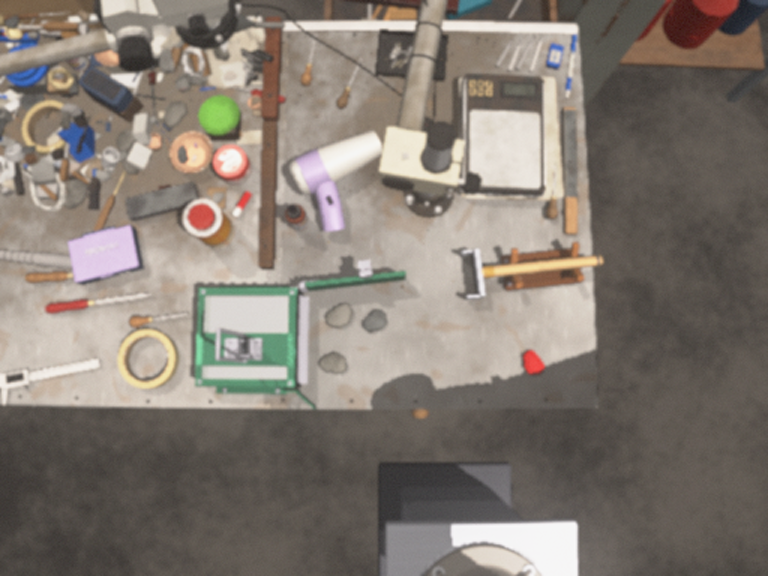

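View pics/side0.png

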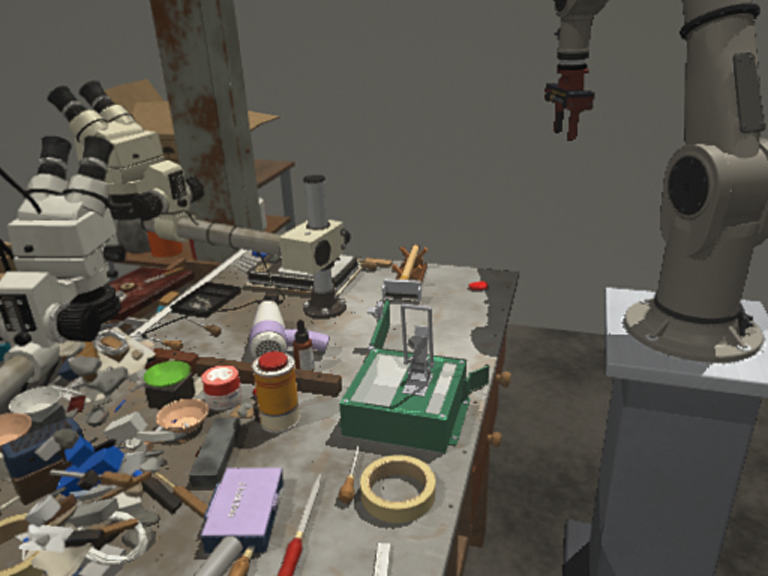

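The top view (1.5x) shows the keep at (247,337) with its mouth to the right. The door stands open at (350,280), and the rake lies in its rest at (530,267) with the head to the left. There are three grey lumps, at (340,315), (375,320) and (333,362). The red look-alike is at (533,362), and the can is at (205,220). I'll enlarge both views to confirm.

Run:
```python
import cv2
im=cv2.imread('pics/top0_full.png')[155:280,120:410]
cv2.imwrite('pics/c1.png',cv2.resize(im,None,fx=2.75,fy=2.75,interpolation=cv2.INTER_CUBIC))
im=cv2.imread('pics/side0_full.png')[150:310,215:355]
cv2.imwrite('pics/c2.png',cv2.resize(im,None,fx=3.7,fy=3.7,interpolation=cv2.INTER_CUBIC))
```

```text
(no output)
```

View pics/c1.png

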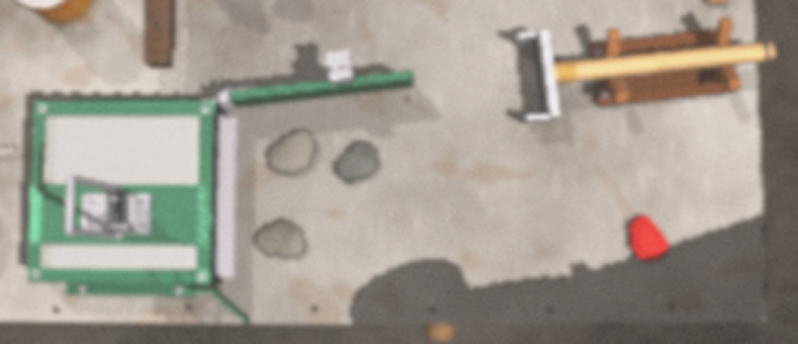

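View pics/c2.png

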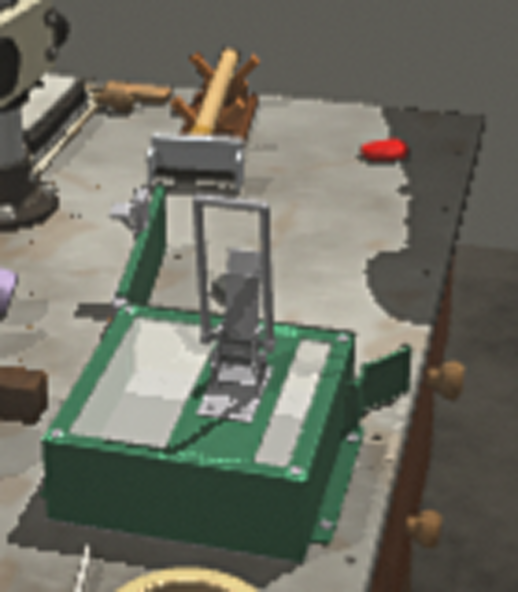

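c1 shows three grey lumps at (292,152), (357,160) and (282,238). They fit lump_mid; the red one at (648,238) is the look-alike and isn't meant. c2 shows the loop upright with its bar at (232,203), the lever leaning, and the rake shaft from (230,52) to (205,132). Next I'll compute positions and check the shadowed area for hidden lumps.

```bash
cat >> h.py <<'E'
np.set_printoptions(precision=4,suppress=True)
E
python3 - <<'E'
from h import *
T=lambda x,y:('top',120+x/2.75,155+y/2.75)
S=lambda x,y:('side',215+x/3.7,150+y/3.7)
for n,p in dict(bl=(40,108),fl=(208,106),fr=(203,276),br=(35,273)).items(): print('roof',n,atz(*T(*p),.06))
for n,p in dict(l0=(292,152),l1=(357,160),l2=(282,238),red=(648,238)).items(): print(n,atz(*T(*p),.007))
print('hinge',atz(*T(225,97),.06),'end',atz(*T(412,76),.06),'keeper',atz(*T(338,65),.08))
print('tail',tri(T(770,50),S(230,52)),'neck',tri(T(560,72),S(205,132)))
print('bar',tri(T(72,203),S(232,203)))
print('tail@38',atz(*T(772,50),.038),atz(*T(560,72),.038), 'headfront',atz(*T(553,30),.046),atz(*T(553,118),.046))
print('roof tri', tri(T(208,106),S(128,314)),tri(T(203,276),S(345,338)))
print('tip side',)
im=cv2.imread('pics/top0_full.png')[120:290,190:410].astype(float)
g=np.clip(im**0.55*255/255**.55*1.1,0,255).astype('uint8')
cv2.imwrite('pics/c3.png',cv2.resize(g,None,fx=3.5,fy=3.5,interpolation=cv2.INTER_CUBIC))
E
```

```text
roof bl [0.5274 0.4588 0.06  ]
roof fl [0.5294 0.3087 0.06  ]
roof fr [0.3803 0.3103 0.06  ]
roof br [0.3819 0.458  0.06  ]
l0 [0.494  0.2375 0.007 ]
l1 [0.4867 0.1776 0.007 ]
l2 [0.4151 0.2459 0.007 ]
red [ 0.4144 -0.09    0.007 ]
hinge [0.5374 0.2938 0.06  ] end [0.5564 0.1282 0.06  ] keeper [0.5627 0.1933 0.08  ]
tail (array([ 0.5846, -0.2017,  0.04  ]), np.float64(0.0005705929972138866)) neck (array([ 0.5605, -0.0061,  0.0457]), np.float64(0.004085209066273065))
bar (array([0.4349, 0.394 , 0.1945]), np.float64(0.0004913760060084141))
tail@38 [ 0.5847 -0.2043  0.038 ] [ 0.5638 -0.0069  0.038 ] headfront [ 0.601  -0.0002  0.046 ] [0.5206 0.0015 0.046 ]
roof tri (array([0.5297, 0.3093, 0.0551]), np.float64(0.0007545302784089562)) (array([0.3803, 0.3104, 0.0592]), np.float64(1.9268043528482657e-05))
tip side
```

View pics/c3.png

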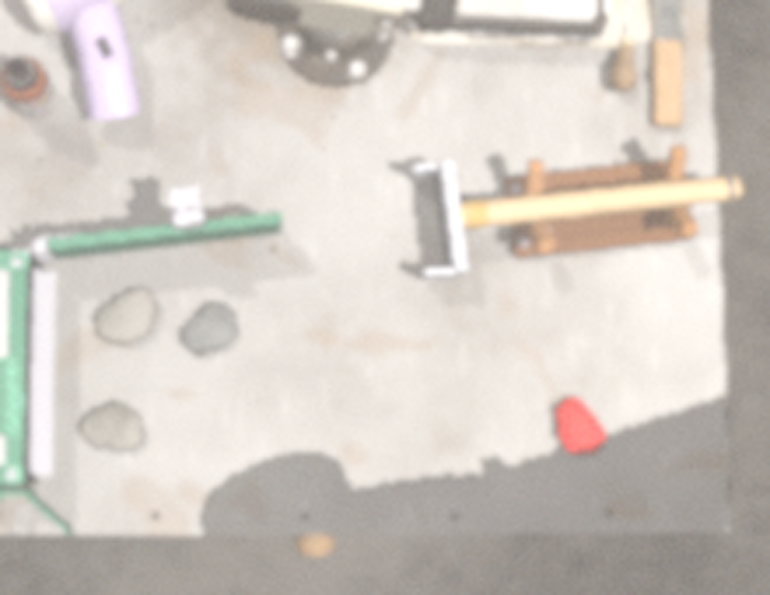

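Exactly three lumps are present; nothing is hidden in the shadow. From the measurements:
- **Keep:** centre about (0.455, 0.379), with its x axis along world +y.
- **Door:** about 1.68 rad.
- **Rake grip:** about (0.574, -0.104, 0.038), yaw 96°.

The roof height and shaft height agree with the text.

>>> move_arm(
  targets=[
    [60,[1,-0.72,0],[0,0,0]],
    [60,[1,-0.72,0],[0,0,0]],
    [60,[1,-0.72,0],[0,0,0]],
    [60,[1,-0.72,0],[0,0,0]],
    [60,[1,-0.72,0],[0,0,0]],
    [60,[1,-0.72,0],[0,0,0]],
    [60,[1,-0.72,0],[0,0,0]],
    [60,[1,-0.72,0],[0,0,0]],
    [60,[1,-0.72,0],[0,0,0]],
    [60,[1,-0.72,0],[0,0,0]],
    [60,[1,-0.72,0],[0,0,0]],
    [60,[1,-0.72,0],[0,0,0]],
  ],
)

```text
t: 1.6
tcp_pos: [0.5733, -0.1021, 0.2224]
tcp_rot: [-180.0, 0.0, 24.2]
force: [0.6, 0.1, 0.2]
gripper_width: 0.06
grip_force: 0.0
```

>>> move_arm(
  targets=[
    [60,[0,0,0],[0,0,-1]],
    [60,[0,0,0],[0,0,-1]],
    [60,[0,0,0],[0,0,-1]],
    [60,[0,0,0],[0,0,-1]],
    [60,[0,0,0],[0,0,-1]],
    [60,[0,0,0],[0,0,-1]],
    [60,[0,0,0],[0,0,-1]],
    [60,[0,0,0],[0,0,-1]],
    [60,[0,0,0],[0,0,-1]],
    [60,[0,0,0],[0,0,-1]],
    [60,[0,0,0],[0,0,-1]],
    [60,[0,0,0],[0,0,-1]],
  ],
)

```text
t: 3.1
tcp_pos: [0.5725, -0.1035, 0.2222]
tcp_rot: [-180.0, -0.0, 93.2]
force: [-0.3, 0.2, -0.1]
gripper_width: 0.0604
grip_force: 0.0
```

```bash
cat >> h.py <<'E'
def to(p,yaw=None,n=None):
    s=manip.read_state();r=R.from_euler('xyz',s['tcp_rot'],degrees=True)
    print('tcp',s['tcp_pos'],s['tcp_rot'],'F',s['force'],'w',s['gripper_width'],'t',s['t'],'q',s['q'])
    if p is not None:
        d=r.inv().apply(np.array(p)-s['tcp_pos'])/.04
        t=np.zeros(3)
        if yaw is not None: t=(r.inv()*R.from_euler('xyz',[180,0,yaw],degrees=True)).as_rotvec()/.1
        print('shares',d,'rot',t)
E
python3 - <<'E'
from h import *
to([.574,-.1036,.12],96.2)
E
```

```text
tcp [ 0.5725 -0.1035  0.2222] [-179.9507   -0.0075   93.1633] F [-0.2878  0.17   -0.1098] w 0.06035854445440051 t 3.1 q [ 24.2365  20.7142 -25.5106 100.8264  10.0489  60.759   -1.6091]
shares [-0.0047  0.0384  2.5559] rot [-0.0086 -0.0015 -0.53  ]
```

>>> move_arm(
  targets=[
    [60,[0,0.04,0.8],[0,0,-0.53]],
    [60,[0,0,0.8],[0,0,0]],
    [60,[0,0,0.8],[0,0,0]],
    [60,[0,0,0.8],[0,0,0]],
    [60,[0,0,0.8],[0,0,0]],
    [60,[0,0,0.6],[0,0,0]],
    [60,[0,0,0.48],[0,0,0]],
    [60,[0,0,0],[0,0,0]],
  ],
)

```text
t: 4.1
tcp_pos: [0.5734, -0.1032, 0.0181]
tcp_rot: [-179.8, -0.0, 96.0]
force: [0.3, -0.1, -0.4]
gripper_width: 0.06
grip_force: 0.0
```

>>> move_arm(
  targets=[
    [10,[0,0,0],[0,0,0]],
    [10,[0,0,0],[0,0,0]],
    [10,[0,0,0],[0,0,0]],
    [10,[0,0,0],[0,0,0]],
    [10,[0,0,0],[0,0,0]],
    [10,[0,0,0],[0,0,0]],
    [10,[0,0,0],[0,0,0]],
    [10,[0,0,0],[0,0,0]],
  ],
  force=50,
)

```text
t: 5.1
tcp_pos: [0.5751, -0.1034, 0.0198]
tcp_rot: [179.9, 0.0, 96.0]
force: [1.8, 0.5, 2.5]
gripper_width: 0.0169
grip_force: 50.0
```

>>> move_arm(
  targets=[
    [10,[0,0,-0.4],[0,0,0]],
    [10,[0,0,-0.6],[0,0,0]],
    [10,[0,0,-0.8],[0,0,0]],
    [10,[0,0,-0.6],[0,0,0]],
    [10,[0,-0.6,0],[0,0,0.5]],
    [10,[0,-0.8,0],[0,0,0.55]],
    [10,[0.4,-0.8,0],[0,0,0]],
    [10,[0.6,0,0],[0,0,0]],
    [10,[0.8,0,0],[0,0,0]],
    [10,[0.4,0,0],[0,0,0]],
    [10,[0,0,0],[0,0,0]],
    [10,[0,0,0],[0,0,0]],
  ],
)

```text
t: 6.6
tcp_pos: [0.4865, -0.0209, 0.1154]
tcp_rot: [-180.0, 0.0, 89.9]
force: [0.4, -0.2, -1.7]
gripper_width: 0.0166
grip_force: 50.0
```

Run:
```python
from h import *
to([.488,0,.08],90)
cap('top','t1',(190,130,350,260),4.6)
```

```text
tcp [ 0.4865 -0.0209  0.1154] [-179.9649    0.0426   89.9306] F [ 0.383  -0.2087 -1.7444] w 0.016611209906550368 t 6.6 q [ 17.1798  20.0538 -26.1738 118.6134  12.6332  43.9899 -16.8388]
shares [0.5238 0.0374 0.8843] rot [-0.0061  0.0074 -0.0121]
```

View pics/t1.png

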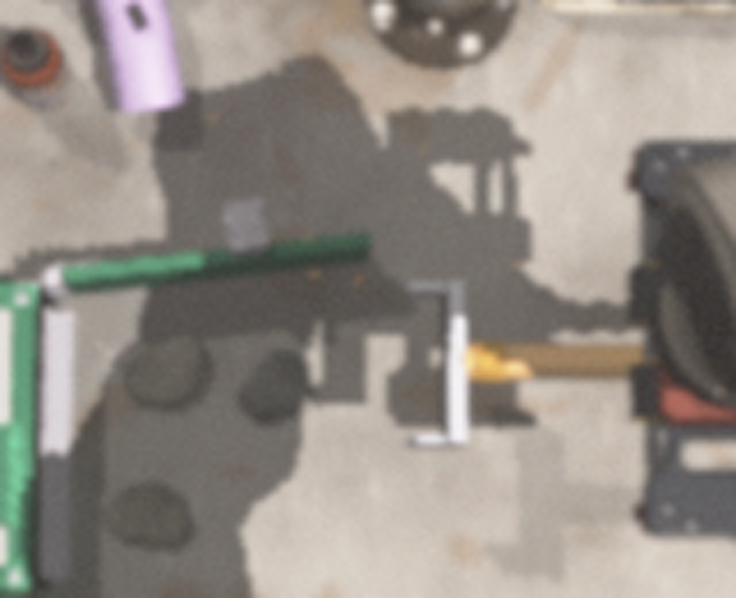

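The rake is held, with its head at (455,362) square to the mouth. The lumps haven't moved: (170,375), (275,385) and (150,515).

Run:
```python
from h import *
T=lambda x,y:('top',190+x/4.6,130+y/4.6)
for p in [(450,290),(450,438)]: print(atz(*T(*p),.142))
print(atz(*T(410,288),.125),atz(*T(410,440),.125))
for p in [(170,375),(275,385),(150,515)]: print(atz(*T(*p),.007))
for p in [(60,280),(370,243)]: print(atz(*T(*p),.06))
```

```text
[0.5192 0.0903 0.142 ]
[0.4469 0.0909 0.142 ]
[0.5226 0.109  0.125 ] [0.4471 0.1095 0.125 ]
[0.4909 0.2355 0.007 ]
[0.4854 0.1777 0.007 ]
[0.4141 0.2458 0.007 ]
[0.536  0.2908 0.06  ]
[0.5559 0.1267 0.06  ]
```

>>> move_arm(
  targets=[
    [10,[0,0.1,0.7],[0,0,0]],
    [10,[0,0,0.7],[0,0,0]],
    [10,[0,0,0.6],[0,0,0]],
    [10,[0,0,0.4],[0,0,0]],
    [10,[0,0,0.08],[0,0,0]],
    [10,[0,0,0],[0,0,0]],
  ],
)

```text
t: 7.4
tcp_pos: [0.491, -0.0198, 0.0166]
tcp_rot: [180.0, 0.0, 90.0]
force: [0.6, 0.2, -1.8]
gripper_width: 0.0172
grip_force: 50.0
```

Run:
```python
from h import *
to([.488,.256,.0155],90)
```

```text
tcp [ 0.491  -0.0198  0.0166] [179.9782   0.005   89.9817] F [ 0.6178  0.2277 -1.7919] w 0.017181572034640262 t 7.4 q [ 12.7458  29.7705 -21.6471 121.2937  20.0695  32.2845 -23.4415]
shares [ 6.8958 -0.0777  0.0259] rot [ 0.0038  0.0009 -0.0032]
```

>>> move_arm(
  targets=[
    [10,[0.3,-0.1,0.05],[0,0,0]],
    [10,[0.35,0,0],[0,0,0]],
    [10,[0.35,0,0],[0,0,0]],
    [10,[0.35,0,0],[0,0,0]],
    [10,[0.35,0,0],[0,0,0]],
    [10,[0.35,0,0],[0,0,0]],
    [10,[0.35,0,0],[0,0,0]],
    [10,[0.35,0,0],[0,0,0]],
    [10,[0.35,0,0],[0,0,0]],
    [10,[0.35,0,0],[0,0,0]],
    [10,[0.35,0,0],[0,0,0]],
    [10,[0.35,0,0],[0,0,0]],
  ],
)

```text
t: 8.9
tcp_pos: [0.4864, 0.1471, 0.0141]
tcp_rot: [-180.0, 0.0, 90.0]
force: [-0.0, 0.3, -1.4]
gripper_width: 0.0168
grip_force: 50.0
```

Run:
```python
from h import *
to([.486,.256,.0150],90)
cap('top','t2',(180,150,350,270),4.6)
```

```text
tcp [0.4864 0.1471 0.0141] [-179.9746    0.0206   90.0026] F [-0.0235  0.3144 -1.3931] w 0.016840201928502094 t 8.9 q [ -6.488   31.1016 -21.494  119.1069  20.2002  33.2652 -42.2248]
shares [ 2.7231 -0.0107 -0.0223] rot [-0.0044  0.0036  0.0005]
```

View pics/t2.png

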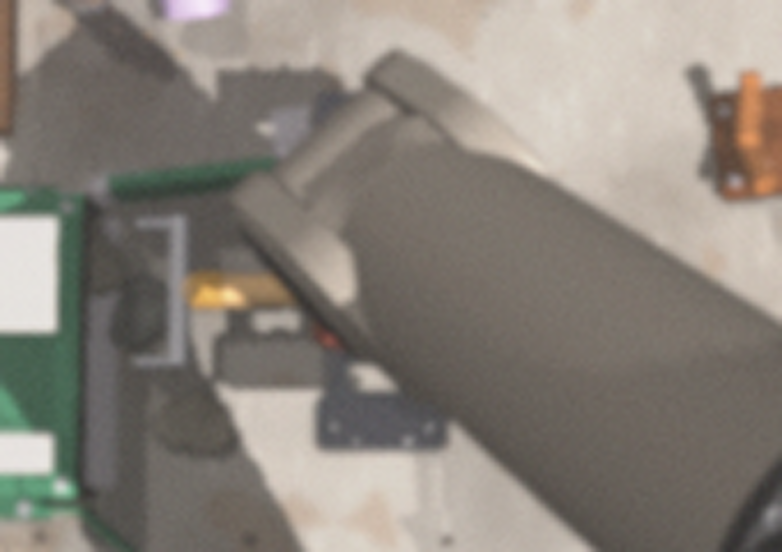

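The two lumps ride ahead of the head at (140,310) and (105,250). The third is untouched at (200,415). I'll continue into the mouth, leaning slightly towards its middle.

>>> move_arm(
  targets=[
    [10,[0.2,0,-0.02],[0,0,0]],
    [10,[0.2,0,0],[0,0,0]],
    [10,[0.25,-0.05,0],[0,0,0]],
    [10,[0.25,-0.05,0],[0,0,0]],
    [10,[0.25,-0.05,0],[0,0,0]],
    [10,[0.25,0,0],[0,0,0]],
    [10,[0.25,0,0],[0,0,0]],
    [10,[0.25,0,0],[0,0,0]],
  ],
)

```text
t: 9.95
tcp_pos: [0.4808, 0.2231, 0.0151]
tcp_rot: [180.0, -0.0, 90.0]
force: [-0.0, -0.6, -0.7]
gripper_width: 0.0173
grip_force: 50.0
```

>>> move_arm(
  targets=[
    [10,[0.25,0,0],[0,0,0]],
    [10,[0.25,0,0],[0,0,0]],
    [10,[0.2,0,0],[0,0,0]],
    [10,[0.15,0,0],[0,0,0]],
    [10,[0,0,0],[0,0,0]],
  ],
)

```text
t: 10.58
tcp_pos: [0.4807, 0.2572, 0.0151]
tcp_rot: [180.0, -0.0, 90.0]
force: [0.5, 0.6, -1.1]
gripper_width: 0.0172
grip_force: 50.0
```

Run:
```python
from h import *
to([.486,.256,.0150],90)
cap('top','t3',(110,150,280,270),4.6)
```

```text
tcp [0.4807 0.2572 0.0151] [179.9863  -0.0417  90.039 ] F [ 0.5176  0.556  -1.1255] w 0.017239059988255978 t 10.575 q [-17.8176  33.3683 -21.4438 114.215   20.0008  35.9166 -52.3569]
shares [-0.0292  0.133   0.0026] rot [ 0.0024 -0.0073  0.0068]
```

View pics/t3.png

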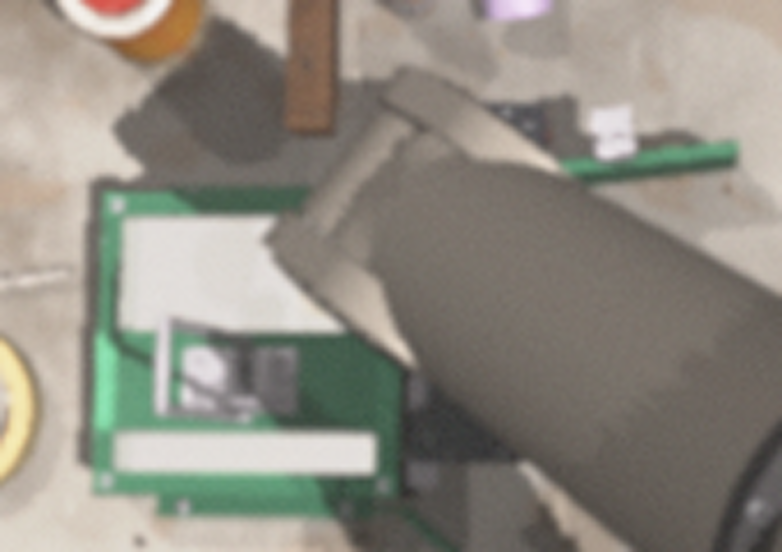

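The arm hides the mouth. The head is fully in and the force is low. I'll retract, move across behind the third lump and sweep it in.

>>> move_arm(
  targets=[
    [10,[-0.3,0.1,0],[0,0,0]],
    [10,[-0.5,0,0],[0,0,0]],
    [10,[-0.6,0,0],[0,0,0]],
    [10,[-0.7,0,0],[0,0,0]],
    [10,[-0.7,0,-0.2],[0,0,0]],
    [10,[-0.7,0,-0.4],[0,0,0]],
    [10,[-0.7,0,-0.4],[0,0,0]],
    [10,[-0.7,0,0],[0,0,0]],
    [10,[-0.7,0,0],[0,0,0]],
    [10,[-0.4,0,0],[0,0,0]],
    [10,[0,0,0],[0,0,0]],
  ],
)

```text
t: 12.0
tcp_pos: [0.4843, 0.0145, 0.0549]
tcp_rot: [-180.0, 0.0, 89.8]
force: [-0.9, 0.1, -1.5]
gripper_width: 0.0171
grip_force: 50.0
```

Run:
```python
from h import *
to([.43,.015,.0145],90)
cap('top','t4',(110,150,300,290),4.1)
```

```text
tcp [0.4843 0.0145 0.0549] [-179.9745    0.0355   89.8135] F [-0.8665  0.0745 -1.4719] w 0.017066931975787868 t 12.0 q [ 10.2127  25.43   -23.3144 121.2     16.6881  36.4137 -24.8094]
shares [ 0.0093 -1.357   1.0114] rot [-0.0045  0.0062 -0.0325]
```

View pics/t4.png

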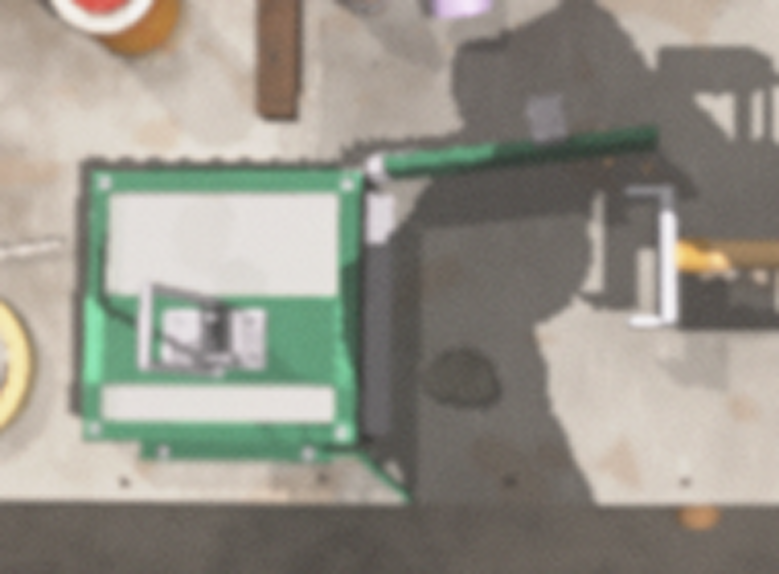

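Both lumps are in; they show faintly through the pane at (205,240). The last one lies at (462,378).

>>> move_arm(
  targets=[
    [10,[0.2,-0.5,0],[0,0,0]],
    [10,[0.3,-0.7,0],[0,0,0]],
    [10,[0,0,0.4],[0,0,0]],
    [10,[0,0,0.4],[0,0,0]],
    [10,[0,0,0.2],[0,0,0]],
    [10,[0,0,0],[0,0,0]],
  ],
)

```text
t: 12.8
tcp_pos: [0.4366, 0.0363, 0.0142]
tcp_rot: [-179.9, 0.0, 90.0]
force: [-0.4, -0.6, -1.4]
gripper_width: 0.0172
grip_force: 50.0
```

Run:
```python
from h import *
to([.438,.256,.0145],90)
```

```text
tcp [0.4366 0.0363 0.0142] [-179.9146    0.0005   89.9917] F [-0.4    -0.612  -1.4028] w 0.017247379379186044 t 12.8 q [  5.2368  26.7154 -21.4712 128.1109  20.2146  28.3729 -32.0953]
shares [ 5.4914  0.0336 -0.0085] rot [-0.0149  0.0001 -0.0015]
```

>>> move_arm(
  targets=[
    [10,[0.3,-0.1,-0.01],[0,0,0]],
    [10,[0.35,-0.1,0],[0,0,0]],
    [10,[0.35,0,0],[0,0,0]],
    [10,[0.35,0,0],[0,0,0]],
    [10,[0.35,0,0],[0,0,0]],
    [10,[0.35,0,0],[0,0,0]],
    [10,[0.35,0,0],[0,0,0]],
    [10,[0.3,0.1,0],[0,0,0]],
    [10,[0.25,0.1,0],[0,0,0]],
    [10,[0.25,0.1,0],[0,0,0]],
    [10,[0.25,0.05,0],[0,0,0]],
    [10,[0.25,0,0],[0,0,0]],
  ],
)

```text
t: 14.3
tcp_pos: [0.443, 0.1848, 0.0155]
tcp_rot: [180.0, 0.0, 90.0]
force: [0.0, -0.5, -1.4]
gripper_width: 0.0171
grip_force: 50.0
```

>>> move_arm(
  targets=[
    [10,[0.25,0,0],[0,0,0]],
    [10,[0.25,0,0],[0,0,0]],
    [10,[0.25,0,0],[0,0,0]],
    [10,[0.25,0,0],[0,0,0]],
    [10,[0.25,0,0],[0,0,0]],
    [10,[0.25,0,0],[0,0,0]],
    [10,[0.2,0,0],[0,0,0]],
    [10,[0,0,0],[0,0,0]],
  ],
)

```text
t: 15.3
tcp_pos: [0.4427, 0.2534, 0.0155]
tcp_rot: [180.0, -0.0, 90.1]
force: [-0.4, -0.7, -1.7]
gripper_width: 0.017
grip_force: 50.0
```

>>> move_arm(
  targets=[
    [10,[-0.3,0.1,0],[0,0,0]],
    [10,[-0.5,0,0],[0,0,0]],
    [10,[-0.6,0,0],[0,0,0]],
    [10,[-0.7,0,0],[0,0,0]],
    [10,[-0.7,0,-0.2],[0,0,0]],
    [10,[-0.7,0.4,-0.4],[0,0,0]],
    [10,[-0.7,0.6,-0.6],[0,0,0]],
    [10,[-0.7,0.6,-0.6],[0,0,0]],
    [10,[-0.7,0,-0.4],[0,0,0]],
    [10,[-0.7,0,0],[0,0,0]],
    [10,[-0.7,0,0],[0,0,0]],
    [10,[0,0,0],[0,0,0]],
  ],
)

```text
t: 16.8
tcp_pos: [0.5094, -0.032, 0.1031]
tcp_rot: [-179.9, 0.1, 89.6]
force: [-0.5, 0.1, -1.9]
gripper_width: 0.0171
grip_force: 50.0
```

Run:
```python
from h import *
to([.574,-.1036,.12],96.2)
cap('top','t5',(110,130,370,290),3.05)
```

```text
tcp [ 0.5094 -0.032   0.1031] [-179.9275    0.1032   89.6335] F [-0.5228  0.1201 -1.8817] w 0.01710314049619211 t 16.8 q [ 16.0225  22.789  -23.6529 116.2298  13.1698  43.5679 -15.9684]
shares [-1.7792  1.6258 -0.421 ] rot [-0.0137  0.0173 -1.1461]
```

View pics/t5.png

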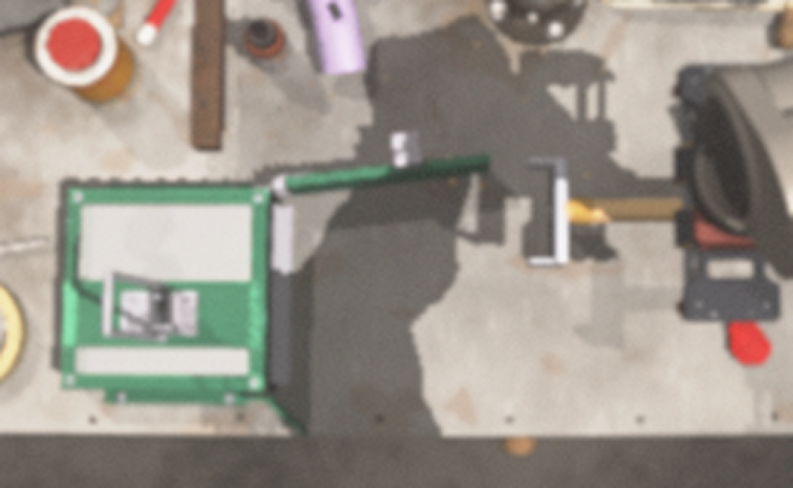

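All three lumps are in and the bench in front of the mouth is clear. Now the rake goes back to its rest.

>>> move_arm(
  targets=[
    [10,[-0.4,0,-0.2],[0,0,0]],
    [10,[-0.6,0,-0.2],[0,0,0]],
    [10,[-0.6,0.3,0],[0,0,0]],
    [10,[-0.2,0.6,0],[0,0,0]],
    [10,[0,0.5,0],[0,0,-0.5]],
    [10,[0,0.2,0],[0,0,-0.6]],
    [10,[0,0,0],[0,0,0]],
    [10,[0,0,0],[0,0,0]],
  ],
)

```text
t: 17.85
tcp_pos: [0.574, -0.0988, 0.1192]
tcp_rot: [-180.0, -0.0, 96.3]
force: [-0.0, 0.8, -2.1]
gripper_width: 0.0172
grip_force: 50.0
```

Run:
```python
from h import *
to([.575,-.1034,.0198],96)
```

```text
tcp [ 0.574  -0.0988  0.1192] [-179.9556   -0.0131   96.2734] F [-0.0441  0.8368 -2.1283] w 0.017151202561823817 t 17.85 q [ 21.7798  27.3523 -23.4751 106.0894  13.9342  49.4209  -2.2171]
shares [-0.1174  0.0152  2.4861] rot [-0.0078 -0.0023  0.0477]
```

>>> move_arm(
  targets=[
    [10,[-0.12,0.02,0.4],[0,0,0]],
    [10,[0,0,0.5],[0,0,0]],
    [10,[0,0,0.5],[0,0,0]],
    [10,[0,0,0.4],[0,0,0]],
    [10,[0,0,0.3],[0,0,0]],
    [10,[0,0,0.2],[0,0,0]],
    [10,[0,0,0.12],[0,0,0]],
    [10,[0,0,0],[0,0,0]],
  ],
)

```text
t: 18.85
tcp_pos: [0.5761, -0.1039, 0.0227]
tcp_rot: [180.0, 0.0, 96.3]
force: [0.7, 0.6, -1.3]
gripper_width: 0.0167
grip_force: 50.0
```

Run:
```python
from h import *
to([.575,-.1034,.0198],96)
cap('side','s1',(240,140,340,215),6)
```

```text
tcp [ 0.5761 -0.1039  0.0227] [179.9941   0.0029  96.3004] F [ 0.7321  0.5848 -1.2952] w 0.016682522222523175 t 18.85 q [ 19.6835  35.2062 -20.4401 108.6117  18.4996  39.3934  -5.449 ]
shares [ 0.0165 -0.0256  0.0713] rot [0.001  0.0005 0.0524]
```

View pics/s1.png

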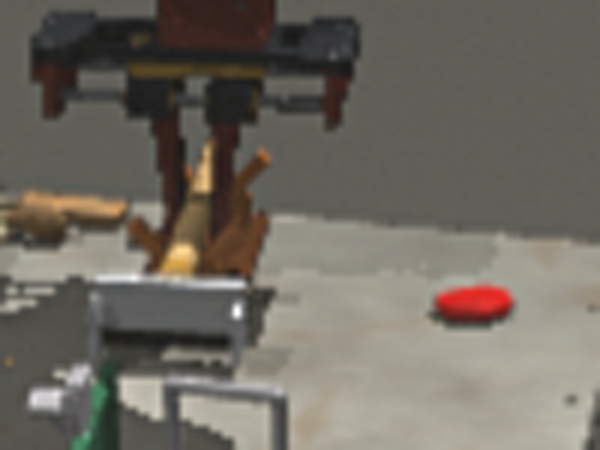

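The shaft lies in the yokes at (215,215). I'll lower the last 3 mm, release and lift.

>>> move_arm(
  targets=[
    [10,[0,0,0.06],[0,0,0]],
    [10,[0,0,0],[0,0,0]],
    [30,[0,0,0],[0,0,0]],
    [50,[0,0,0],[0,0,0]],
    [60,[0,0,0],[0,0,0]],
    [60,[0,0,0],[0,0,0]],
    [60,[0,0,0],[0,0,0]],
    [60,[0,0,-0.4],[0,0,0]],
    [60,[0,0,-0.7],[0,0,0]],
    [60,[0,0,-0.8],[0,0,0]],
    [60,[0,0,-0.8],[0,0,0]],
    [60,[0,0,-0.8],[0,0,0]],
  ],
)

```text
t: 20.4
tcp_pos: [0.5761, -0.1039, 0.1625]
tcp_rot: [179.9, 0.0, 96.3]
force: [0.5, -0.2, 0.1]
gripper_width: 0.0599
grip_force: 0.0
```

>>> move_arm(
  targets=[
    [0,[-0.7,-1,0],[0,0,0]],
    [0,[-0.7,-1,0],[0,0,0]],
    [0,[-0.7,-1,0],[0,0,0]],
    [0,[-0.3,-0.5,0],[0,0,0]],
    [0,[0,0,0],[0,0,0]],
  ],
)

```text
t: 21.02
tcp_pos: [0.4463, -0.2161, 0.1612]
tcp_rot: [180.0, 0.1, 96.1]
force: [0.9, 0.1, -0.3]
gripper_width: 0.0137
grip_force: 0.0
```

Run:
```python
from h import *
to([.52,.15,.10],90)
cap('top','t6',(130,130,410,290),2.85)
```

```text
tcp [ 0.4463 -0.2161  0.1612] [179.9846   0.0725  96.1132] F [ 0.8774  0.0875 -0.3244] w 0.013696885184253596 t 21.025 q [ 38.556   16.4632 -23.3544 115.5313   8.5687  49.5654  16.5984]
shares [8.9065 2.8069 1.5202] rot [0.0034 0.0125 1.067 ]
```

View pics/t6.png

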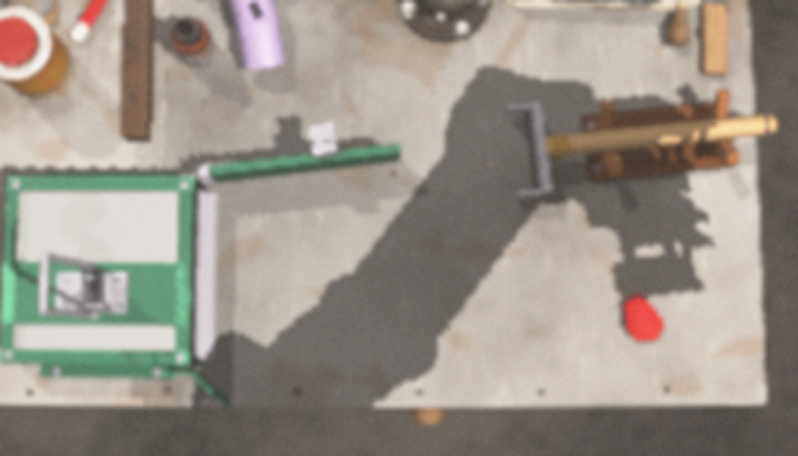

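The rake is back in its rest and the bench is clear: no grey lumps remain and the red look-alike is untouched. Next is the door. The microscope's position matters here, so I'll compute it while turning the tool along the door.

>>> move_arm(
  targets=[
    [0,[0,0,0],[0,0,-1]],
    [0,[0,0,0],[0,0,-1]],
    [0,[0,0,0],[0,0,-1]],
    [0,[0,0,0],[0,0,-1]],
    [0,[0,0,0],[0,0,-1]],
    [0,[0,0,0],[0,0,-1]],
    [0,[0,0,0],[0,0,-1]],
    [0,[0,0,0],[0,0,-1]],
    [0,[0,0,0],[0,0,-1]],
    [0,[0,0,0],[0,0,-1]],
    [0,[0,0,0],[0,0,-1]],
    [0,[0,0,0],[0,0,-1]],
  ],
)

```text
t: 22.58
tcp_pos: [0.4491, -0.2132, 0.1609]
tcp_rot: [180.0, 0.1, 165.4]
force: [-0.5, -0.6, 0.2]
gripper_width: 0.0001
grip_force: 0.0
```

Run:
```python
from h import *
print('scope foot',atz('top',287,133,0), tri(('top',287,133),('side',216,203)), 'body near edge',atz('top',255,120,.15),atz('top',300,122,.15))
T=lambda x,y:('top',130+x/2.85,130+y/2.85)
print('hinge',atz(*T(203,173),.06),'end',atz(*T(400,153),.06))
to([.589,.149,.16],186.5)
```

```text
scope foot [0.6983 0.0808 0.    ] (array([0.7033, 0.0835, 0.0097]), np.float64(0.015521868137958358)) body near edge [0.6869 0.1643 0.15  ] [0.6825 0.0611 0.15  ]
hinge [0.5364 0.2952 0.06  ] end [0.5538 0.127  0.06  ]
tcp [ 0.4491 -0.2132  0.1609] [179.9545   0.0775 165.3895] F [-0.4625 -0.6175  0.1775] w 8.189681456116838e-05 t 22.575 q [ 49.0732  18.685  -36.4762 114.731   14.1593  50.8446  80.4212]
shares [-1.1002  9.6451  0.0304] rot [ 0.0054  0.0148 -3.6845]
```

>>> move_arm(
  targets=[
    [0,[0,0,0],[0,0,-1]],
    [0,[0,0,0],[0,0,-1]],
    [0,[0,0,0],[0,0,-1]],
    [0,[0,0,0],[0,0,-0.68]],
    [0,[-0.5,0.8,0],[0,0,0]],
    [0,[-0.5,1,0],[0,0,0]],
    [0,[-0.5,1,0],[0,0,0]],
    [0,[-0.5,1,0],[0,0,0]],
    [0,[-0.5,1,0],[0,0,0]],
    [0,[-0.5,1,0],[0,0,0]],
    [0,[-0.5,1,0],[0,0,0]],
    [0,[-0.5,1,0],[0,0,0]],
  ],
)

```text
t: 24.08
tcp_pos: [0.574, 0.1162, 0.1609]
tcp_rot: [179.9, 0.1, -173.8]
force: [0.7, -0.0, -0.1]
gripper_width: 0.0006
grip_force: 0.0
```

Run:
```python
from h import *
to([.589,.149,.035],186.5)
```

```text
tcp [0.574  0.1162 0.1609] [ 179.9297    0.0632 -173.7569] F [ 0.7149 -0.0493 -0.1334] w 0.0006305385175294619 t 24.075 q [ 14.8774  28.734  -42.8077 102.9614  22.8125  57.2001  59.2294]
shares [-0.4586  0.7701  3.149 ] rot [ 0.0123  0.0111 -0.0448]
```

>>> move_arm(
  targets=[
    [0,[-0.46,0.77,0],[0,0,0]],
    [0,[0,0,0.6],[0,0,0]],
    [0,[0,0,0.8],[0,0,0]],
    [0,[0,0,0.8],[0,0,0]],
    [0,[0,0,0.6],[0,0,0]],
    [0,[0,0,0.35],[0,0,0]],
    [0,[0,0,0],[0,0,0]],
  ],
)

```text
t: 24.95
tcp_pos: [0.5878, 0.1462, 0.0338]
tcp_rot: [180.0, -0.1, -173.8]
force: [0.5, -0.3, -0.5]
gripper_width: 0.0003
grip_force: 0.0
```

>>> move_arm(
  targets=[
    [0,[0.25,0,0],[0,0,0]],
    [0,[0.25,0,0],[0,0,0]],
    [0,[0.3,-0.02,0],[0,0,0.8]],
    [0,[0.3,-0.02,0],[0,0,0.8]],
    [0,[0.3,-0.02,0],[0,0,0.8]],
    [0,[0.3,-0.02,0],[0,0,0.8]],
    [0,[0.3,-0.02,0],[0,0,0.8]],
    [0,[0.3,-0.02,0],[0,0,0.8]],
    [0,[0.3,-0.02,0],[0,0,0.8]],
    [0,[0.3,-0.02,0],[0,0,0.8]],
    [0,[0.3,-0.02,0],[0,0,0.8]],
    [0,[0.3,-0.02,0],[0,0,0.8]],
  ],
)

```text
t: 26.45
tcp_pos: [0.4526, 0.1647, 0.0351]
tcp_rot: [179.9, 0.1, 140.1]
force: [0.9, 0.4, -0.4]
gripper_width: 0.0004
grip_force: 0.3
```

```bash
cat >> h.py <<'E'
def door(H=(.537,.295)):
    s=manip.read_state();H=np.array(H);th=np.radians(s['tcp_rot'][2]%360-90)
    d=np.array([-np.cos(th),-np.sin(th)]);n=np.array([np.sin(th),-np.cos(th)]);v=s['tcp_pos'][:2]-H
    print('th',th,'r',v@d,'w',v@n)
E
python3 - <<'E'
from h import *
to(None); door()
E
```

```text
tcp [0.4526 0.1647 0.0351] [179.9495   0.0538 140.139 ] F [ 0.9458  0.4019 -0.3883] w 0.00041428150781807656 t 26.45 q [ -4.5733  28.0825 -27.7249 121.9078  22.5915  34.8567   1.8522]
th 0.87509022637925 r 0.15412850811606058 w 0.01874744870033464
```

>>> move_arm(
  targets=[
    [0,[0.31,-0.02,0],[0,0,0.8]],
    [0,[0.31,-0.02,0],[0,0,0.8]],
    [0,[0.31,-0.02,0],[0,0,0.8]],
    [0,[0.31,-0.02,0],[0,0,0.8]],
    [0,[0.31,-0.02,0],[0,0,0.8]],
    [0,[0.31,-0.02,0],[0,0,0.8]],
    [0,[0.31,-0.02,0],[0,0,0.8]],
    [0,[0.31,-0.02,0],[0,0,0.8]],
    [0,[0.2,-0.01,0],[0,0,0.5]],
    [0,[0.2,-0.01,0],[0,0,0.5]],
    [0,[0.2,-0.01,0],[0,0,0.5]],
    [0,[0,0,0],[0,0,0]],
  ],
)

```text
t: 27.95
tcp_pos: [0.3869, 0.2657, 0.0349]
tcp_rot: [179.9, -0.0, 95.1]
force: [-0.3, 0.7, 0.4]
gripper_width: 0.0002
grip_force: 0.0
```

Run:
```python
from h import *
to([.388,.281,.035],90); door()
```

```text
tcp [0.3869 0.2657 0.0349] [179.9485  -0.0439  95.1325] F [-0.3296  0.7353  0.4365] w 0.00020484290321551117 t 27.95 q [-27.7811  25.7049 -17.1441 124.0571  13.9799  31.9413 -50.1024]
shares [ 0.3793  0.0612 -0.0023] rot [ 0.0086 -0.0081  0.8958]
th 0.08957914161124511 r 0.15210151328792068 w 0.01578587004814712
```

Pushing gently until contact with the shut stop shows in the force.

>>> move_arm(
  targets=[
    [0,[0.15,0,0],[0,0,0.5]],
    [0,[0.15,0,0],[0,0,0.4]],
    [0,[0.1,0,0],[0,0,0]],
    [0,[0,0,0],[0,0,0]],
  ],
)

```text
t: 28.45
tcp_pos: [0.3866, 0.2811, 0.0344]
tcp_rot: [180.0, -0.0, 90.0]
force: [0.2, -0.3, -0.7]
gripper_width: 0.0009
grip_force: 0.0
```

>>> move_arm(
  targets=[
    [0,[0.05,0,0],[0,0,0]],
    [0,[0.04,0,0],[0,0,0]],
    [0,[0,0,0],[0,0,0]],
  ],
)

```text
t: 28.82
tcp_pos: [0.3865, 0.2814, 0.034]
tcp_rot: [-179.9, 0.3, 89.8]
force: [-0.0, -7.5, 5.3]
gripper_width: 0.0005
grip_force: 4.0
```

Run:
```python
from h import *
to(None); door()
```

```text
tcp [0.3865 0.2814 0.034 ] [-179.9217    0.2766   89.7856] F [-0.0274 -7.5119  5.3143] w 0.0005408073769916061 t 28.825 q [-30.6937  26.3407 -15.6173 122.815   13.0664  32.6229 -56.0627]
th -0.0037411634021693022 r 0.15043709563589602 w 0.014145380367342206
```

The door is shut: contact force is 7.5 N with the door plane at y≈0.295, so the keep centre is at y≈0.379. Next I'll go up, over and behind the upright loop, then push its bar past upright.

>>> move_arm(
  targets=[
    [0,[-0.5,0,0],[0,0,0]],
    [0,[-0.5,0,-0.4],[0,0,0]],
    [0,[0,0,-0.8],[0,0,0]],
    [0,[0,0,-1],[0,0,0]],
    [0,[0,0,-1],[0,0,0]],
    [0,[0,0,-1],[0,0,0]],
    [0,[0,0,-1],[0,0,0]],
    [0,[0.5,0.4,-0.5],[0,0,0]],
    [0,[1,0.4,0],[0,0,0]],
    [0,[1,0.4,0],[0,0,0]],
    [0,[1,0,0],[0,0,0]],
    [0,[1,0,0],[0,0,0]],
  ],
)

```text
t: 30.32
tcp_pos: [0.4354, 0.4249, 0.2618]
tcp_rot: [-180.0, -0.0, 89.8]
force: [-0.7, -1.0, 0.4]
gripper_width: 0.0004
grip_force: 0.0
```

Run:
```python
from h import *
to([.434,.437,.25],90)
```

```text
tcp [0.4354 0.4249 0.2618] [-179.9974   -0.002    89.8439] F [-0.7346 -0.9679  0.4113] w 0.0003962062724027522 t 30.325 q [-33.1749  20.7602 -22.1176  94.859    8.3951  66.0209 -57.5715]
shares [ 0.303  -0.0353  0.2954] rot [-0.0005 -0.0004 -0.0272]
```

>>> move_arm(
  targets=[
    [0,[0.3,0,0],[0,0,0]],
    [0,[0,0,0.7],[0,0,0]],
    [0,[0,0,0.7],[0,0,0]],
    [0,[0,0,0.52],[0,0,0]],
    [0,[0,0,0],[0,0,0]],
    [0,[-0.3,0,0],[0,0,0]],
    [0,[-0.2,0,0],[0,0,0]],
    [0,[-0.2,0,0],[0,0,0]],
    [0,[-0.15,0,0],[0,0,0]],
    [0,[-0.15,0,0],[0,0,0]],
    [0,[0,0,0],[0,0,0]],
  ],
)

```text
t: 31.7
tcp_pos: [0.435, 0.3961, 0.1855]
tcp_rot: [180.0, 0.0, 89.9]
force: [-0.4, 0.8, 0.8]
gripper_width: 0.0005
grip_force: 0.0
```

>>> move_arm(
  targets=[
    [0,[-0.15,0,0],[0,0,0]],
    [0,[-0.15,0,0],[0,0,0]],
    [0,[-0.15,0,0],[0,0,0]],
    [0,[-0.15,0,0],[0,0,0]],
    [0,[-0.1,0,0],[0,0,0]],
    [0,[0,0,0],[0,0,0]],
    [0,[0.3,0,0],[0,0,0]],
    [0,[0.4,0,0],[0,0,0]],
    [0,[0.4,0,-0.5],[0,0,0]],
    [0,[0,0,-0.5],[0,0,0]],
  ],
)

```text
t: 32.95
tcp_pos: [0.4337, 0.4157, 0.2257]
tcp_rot: [-179.9, -0.1, 90.1]
force: [0.3, -0.1, -0.4]
gripper_width: 0.0006
grip_force: 0.0
```

Run:
```python
from h import *
to(None)
cap('side','s2',(215,150,355,270),5)
```

```text
tcp [0.4337 0.4157 0.2257] [-179.9429   -0.066    90.0671] F [ 0.2978 -0.1042 -0.3879] w 0.0006398706412134577 t 32.95 q [-32.5851  21.8268 -22.1156  98.2801   9.055   61.6453 -57.5123]
```

View pics/s2.png

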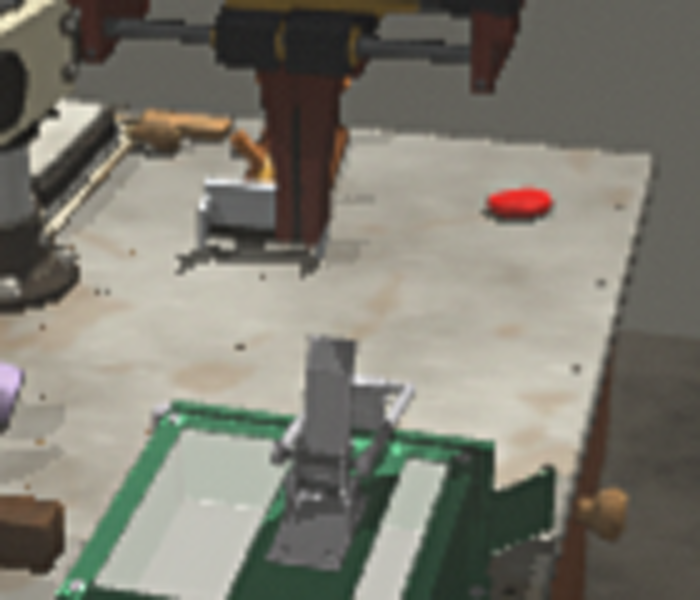

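The loop has fallen forward. Its bar corner is at (405,392) and the keeper at (370,405), with the lever upright at (330,400). I'll check against the expected seat on the ledge.

Run:
```python
from h import *
C=lambda p:(proj('side',p)-[215,150])*5
for y in(.27,.2776,.285):
  for z in(.076,.086,.10): print(y,z,C([.412,y,z]),C([.435-.020,y,z]))
for a in (1.5,1.6,1.7,1.77,1.85,1.92): print('tip',a,C([.435,.379+.069*np.cos(a),.078+.069*np.sin(a)]))
print('keeper top',C([.425,.29,.086]),C([.445,.29,.086]), 'door end top shut',C([.366,.295,.06]))
```

```text
0.27 0.076 [418.5874 377.7137] [412.6826 376.997 ]
0.27 0.086 [418.8959 360.3415] [412.9663 359.6352]
0.27 0.1 [419.3346 335.7768] [413.3699 335.0853]
0.2776 0.076 [415.5703 385.2313] [409.6314 384.5044]
0.2776 0.086 [415.8675 367.782 ] [409.9035 367.0656]
0.2776 0.1 [416.2901 343.1072] [410.2906 342.4057]
0.285 0.076 [412.5968 392.6413] [406.6242 391.9044]
0.285 0.086 [412.8826 375.1165] [406.8847 374.3901]
0.285 0.1 [413.2893 350.3335] [407.2554 349.6221]
tip 1.5 [318.9954 359.5374]
tip 1.6 [322.6774 351.7509]
tip 1.7 [326.3093 345.4245]
tip 1.77 [328.8014 341.8867]
tip 1.85 [331.5809 338.7539]
tip 1.92 [333.9397 336.8131]
keeper top [384.8221 376.9548] [345.1291 372.1261] door end top shut [500.9652 442.6397]
```

The bar lies on the ledge: its measured corner matches z≈0.076, not the lip's top. The lever is at about 1.8. Next I'll go in front of the lever and press it over.

>>> move_arm(
  targets=[
    [0,[-0.6,0,-0.1],[0,0,0]],
    [0,[-0.9,0,0],[0,0,0]],
    [0,[-0.77,0.02,0],[0,0,0]],
    [0,[0,0,0],[0,0,0]],
    [0,[0,0,0.8],[0,0,0]],
    [0,[0,0,0.9],[0,0,0]],
    [0,[0,0,0.6],[0,0,0]],
    [0,[0,0,0.36],[0,0,0]],
    [0,[0,0,0],[0,0,0]],
  ],
)

```text
t: 34.12
tcp_pos: [0.4349, 0.3217, 0.1222]
tcp_rot: [-179.9, 0.1, 89.9]
force: [0.4, -0.1, 0.0]
gripper_width: 0.0005
grip_force: 0.0
```

Run:
```python
from h import *
to([.4345,.371,.123],90)
```

```text
tcp [0.4349 0.3217 0.1222] [-179.9091    0.0568   89.906 ] F [ 0.3612 -0.1373  0.0285] w 0.0004641101518469298 t 34.125 q [-26.789   23.2299 -20.1776 111.6521  10.6843  47.0098 -52.8876]
shares [ 1.2327 -0.0121 -0.0208] rot [-0.0159  0.0099 -0.0164]
```

>>> move_arm(
  targets=[
    [0,[0.3,0,0],[0,0,0]],
    [0,[0.3,0,0],[0,0,0]],
    [0,[0.23,0,0],[0,0,0]],
    [0,[0.2,0,0],[0,0,0]],
    [0,[0.2,0,0],[0,0,0]],
    [0,[0.22,0,0.03],[0,0,0]],
    [0,[0.2,0,0.08],[0,0,0]],
    [0,[0.2,0,0.11],[0,0,0]],
    [0,[0,0,0],[0,0,0]],
  ],
)

```text
t: 35.25
tcp_pos: [0.4357, 0.396, 0.114]
tcp_rot: [-180.0, 0.0, 89.9]
force: [0.1, -1.5, 3.9]
gripper_width: 0.0007
grip_force: 2.0
```

Run:
```python
from h import *
to([.4345,.403,.1084],90)
```

```text
tcp [0.4357 0.396  0.114 ] [-179.9995    0.021    89.8996] F [ 0.0544 -1.4531  3.8594] w 0.0006901428102799315 t 35.25 q [-33.004   27.7592 -19.9457 105.6285  12.2237  48.7164 -59.0451]
shares [ 0.1738 -0.0308  0.1398] rot [-0.0001  0.0037 -0.0175]
```

>>> move_arm(
  targets=[
    [0,[0.18,-0.03,0.14],[0,0,0]],
    [0,[0.18,0,0.19],[0,0,0]],
    [0,[0.24,0,0.2],[0,0,0]],
    [0,[0.1,0,0.15],[0,0,0]],
    [0,[0.1,0,0.12],[0,0,0]],
    [0,[0.05,0,0.06],[0,0,0]],
    [0,[0,0,0],[0,0,0]],
  ],
)

```text
t: 36.12
tcp_pos: [0.4341, 0.4267, 0.0833]
tcp_rot: [-180.0, 0.4, 89.8]
force: [-9.8, -17.9, 37.4]
gripper_width: 0.0006
grip_force: 19.6
```

Run:
```python
from h import *
to([.4345,.430,.084],90)
```

```text
tcp [0.4341 0.4267 0.0833] [-179.9632    0.3895   89.802 ] F [ -9.8091 -17.9149  37.3922] w 0.0005516779621835219 t 36.125 q [-36.2048  31.7373 -19.0766 103.723   13.8472  47.1498 -62.3674]
shares [ 0.0836  0.0086 -0.0187] rot [-0.0065  0.068  -0.0346]
```

The lever has bottomed out: z=0.083 and the force has risen sharply. I'll lift off and look.

>>> move_arm(
  targets=[
    [0,[0,0,-0.2],[0,0,0]],
    [0,[0,0,-0.6],[0,0,0]],
    [0,[0,0,-1],[0,0,0]],
    [0,[0,0,-1],[0,0,0]],
    [0,[0,0,-1],[0,0,0]],
    [0,[-1,0,-0.5],[0,0,0]],
    [0,[-1,0,0],[0,0,0]],
    [0,[-1,0,0],[0,0,0]],
    [0,[-1,0,0],[0,0,0]],
    [0,[-1,0,0],[0,0,0]],
    [0,[-1,0,0],[0,0,0]],
    [0,[-1,0,0],[0,0,0]],
  ],
)

```text
t: 37.62
tcp_pos: [0.4339, 0.1489, 0.2519]
tcp_rot: [180.0, -0.0, 89.9]
force: [0.4, -0.4, -0.1]
gripper_width: 0.0005
grip_force: 0.0
```

>>> move_arm(
  targets=[
    [0,[-1,0,0],[0,0,0]],
    [0,[-1,0,0],[0,0,0]],
    [0,[-1,0,0],[0,0,0]],
    [0,[-1,0,0],[0,0,0]],
    [0,[-1,0,0],[0,0,0]],
    [0,[-1,0,0],[0,0,0]],
    [0,[-1,0,0],[0,0,0]],
    [0,[0,0,0],[0,0,0]],
  ],
)

```text
t: 38.62
tcp_pos: [0.4332, -0.1327, 0.2518]
tcp_rot: [180.0, 0.0, 89.6]
force: [0.3, 0.6, -1.1]
gripper_width: 0.0004
grip_force: 0.0
```

Run:
```python
from h import *
to(None)
cap('side','s3'); cap('top','t7')
a=cv2.imread('pics/s3_full.png')[165:275,215:355]; b=cv2.imread('pics/t7_full.png')[150:285,120:290]
a=cv2.resize(a,(394,310),interpolation=cv2.INTER_CUBIC); b=cv2.resize(b,(390,310),interpolation=cv2.INTER_CUBIC)
c=cv2.resize(cv2.imread('pics/t7_full.png')[100:290,110:410],(425,269),interpolation=cv2.INTER_CUBIC)
o=np.zeros((585,790,3),np.uint8); o[:310,:394]=a; o[:310,398:788]=b; o[314:583,:425]=c
cv2.imwrite('pics/fin.png',o)
```

```text
tcp [ 0.4332 -0.1327  0.2518] [179.974    0.0338  89.6015] F [ 0.3241  0.605  -1.126 ] w 0.0004027642683479323 t 38.625 q [  8.4325   4.356    0.7241 116.1513  -0.0296  59.4622   8.7711]
```

View pics/fin.png

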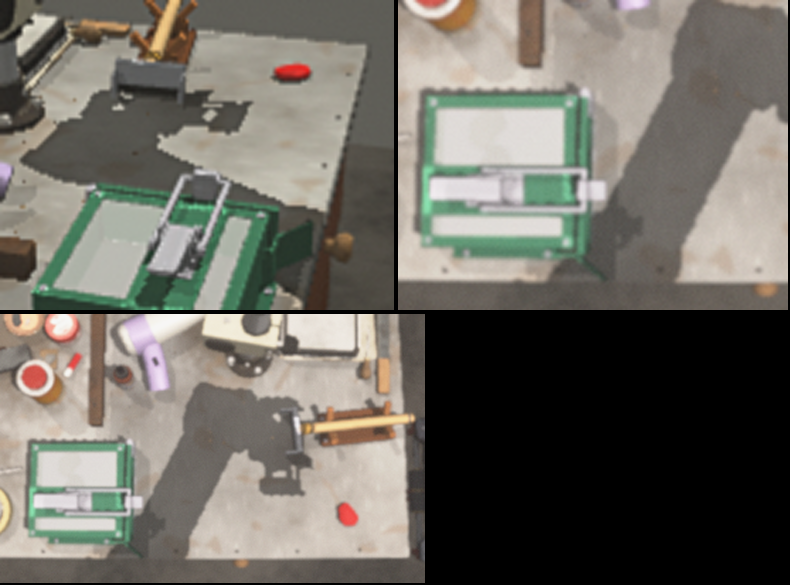

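The lever is flat, the loop's bar is hooked on the keeper and the door is shut tight. The rake lies in its rest, the bench is clear of grey lumps and the can hasn't moved, so I'm handing in.

```bash
python3 -c "
from station import manip
print(manip.hand_in())"
```

```text
the job is handed in; nothing more can be done
None
```

I handed in the job at about 39 s: all three pitch lumps are in the keep, the rake is back in its rest, the door is shut and latched over centre, and I left the talc can where it stood.

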